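Clamp a saucepan handle in the riveting jig and hold it

TASK

Lay the loose saucepan handle flat in the channel of the riveting jig, its broad palm end under the hold-down and pushed up against the end stop, and let go of it. Then press the hold-down's knob 20 mm down with the gripper so that its foot clamps the palm, and finish while still holding the knob down there: do not let it up. Leave the other things on the bench where they are.

Things in the scene. Friction and masses are not known exactly. Their poses are not given: they have to be found in the camera images.
- jig: Fixed riveting jig: steel plate 260 (x -125 to 135) x 90 x 10 thick. Origin at bench level on the channel's centre line; x runs along the channel to the end stop, z up. The channel floor is the plate's top, z 10; nothing stands on it between x -70 and 25. At x 91 to 133 a green post, 56 wide, 74 high, carries the sprung hold-down, which reaches back over the channel's end.
- stop (a point): Foot of the end stop's face on the channel's centre line, at jig x 85, z 10. Before it, at jig x 45 to 85, two walls form the palm's pocket, 40 wide, with a funnelled mouth from x 27. Stop and walls are 10 high.
- slot (a point): Floor centre of the tail slot, jig x -85, z 10: two blocks, 10 high, at jig x -100 to -70, leave a slot 32 wide for the handle's shank, open above.
- plunger (a joint): Travel of the hold-down knob, m: 0 at rest (up), grows as pressed straight down, ends at 0.026. Springs back. About 4.5 N starts it, 0.25 N per mm more; from 14 mm, where the foot meets the handle, 2 N at once and 0.5 N per mm on top; some 15 N in all at 20 mm, when the lower edge of the brass sleeve under the knob is level with the post's top.
- knob_top (a point): Centre of the flat top (38 across) of the hold-down's round black push knob, 44 across, 16 high. At rest it is 120 above the bench at jig x 112, y 0; it moves straight down.
- presser: Hold-down's steel foot, 24 wide. Its origin lies 112 from the knob's axis at jig x 0, y 0, level with the foot's underside; the pad covers jig x 55 to 80, its arm (10 higher) goes on to the post. At rest the underside is 36 above the bench, 14 above a handle lying in the channel. It goes down with the knob and gives upwards on its own spring.
- handle: Saucepan handle: aluminium bar 180 long, 12 thick, lying flat, 0.09 to 0.18 kg. Origin on the underside at mid-length, x towards the palm. Shank x -90 (round tail) to 50, 18 wide; palm x 50 to 90, 34 wide, two dark dots; balances at x 11. Home in the jig: x along the jig's x, origin at jig x -5, y 0, z 10. Lower it some 45 short of home, then slide it under the foot to the stop.
- palm_end (a point): Middle of the palm's end edge on the underside of the handle (handle x 90): the end that meets the end stop, jig x 85.
- bar: Bystander: plain straight aluminium bar 140 x 14 x 10, both ends square, lying 60 to 100 mm beside the handle; not to be used. Leave alone.
- mug: Bystander: steel mug, 76 across, 85 high. Leave alone.
- funnel: Bystander: steel funnel standing mouth down, 104 across, 95 high. Leave alone.
- mallet: Bystander: hammer lying at the robot's right, its length along its x. Leave alone.
- driver: Bystander: screwdriver lying along the jig, about 105 to its side (jig y negative), its length along its x. Leave alone.
- tin: Bystander: can, 72 across, 90 high. Leave alone.
- dish: Bystander: shallow aluminium bowl, 100 across, 28 high. Leave alone.
Mind the look-alikes: they are no part of the job. Several things have the shape of the handle; the one meant has the colours described above.

How it is judged:
By the outcome, as a careful person would: the job done as asked, in the order asked, and still so for the second after the job is handed in, while the arm keeps its last pose, push and grip.
It also fails if it takes over 54 s, if anything falls off the work surface, if the arm or the gripper's body presses on something with over 40 N, if the wrist force passes 120 N, or if a joint passes its speed limit or range.

ROBOT

A 6-joint arm with a two-finger parallel gripper is mounted at the origin on the work surface. World frame = base frame: x ahead of the robot, y to its left, z up, the work surface at z = 0. Lengths are in m, angles in rad, forces in N, time in s.
With the tool pointing down it reaches from about 0.35 to 0.85 m from the base axis. Payload 8.1 kg.
Tool frame: the origin (TCP) lies between the finger pads; the fingertips stand 11 mm ahead of it and the grasp point (between the pads) lies 8 mm behind it (robot.tips_ahead is the distance from the TCP to the fingertips, in m); z points along the fingers, y is the line along which they close (so a half turn about z gives the same grasp; the last joint's range is limited). The gripper opens to 93 mm and grips with 3 to 60 N. Pads are 15 mm wide; open, the fingers measure 128 mm over their backs; the gripper's body (75 mm by 188 mm) begins 65 mm behind the grasp point.
Start: joints at [-1.279, 0.13, 1.488, -0, 1.523, -0.085], TCP at [0.221, -0.558, 0.23] pointing down, gripper open.
Joint ranges: [-2.96, 2.96], [-0.89, 2.26], [0.02, 2.5], [-1.34, 4.48], [0, 2.73], [-2.66, 2.66]. Speed limits (rad/s): [2.39, 2.39, 2.79, 3.14, 3.14, 3.14].

INTERFACE

Orientations are given as a rotation vector (axis times angle).
In Python, from plant import robot gives the robot as it stands. The module is installed in compiled form; this text tells all that it offers.
- The arm moves only by the tool move_arm, never from a script. Its argument "deltas" is one flat list of numbers, 7 for each row, row after row: the shift along the tool's x, y, z in m, then the turn, a rotation vector about the tool's x, y, z in rad, then the opening, from 0 (shut) to 1 (fully open). A call has 1 to 12 rows; each row is the pose to reach, as a shift and turn from the pose commanded when the call began, along the tool's axes at that moment; what a row does not reach only later rows make up. A row lasts 1/8 s, in which the tool goes at most 62.5 mm and 10.7 degrees, less where a joint would pass 70% of its speed; a pose out of reach is approached as far as the arm can. A call with a gripper value outside its range is refused whole. The fingers move at their own pace and stop on an object; "squeeze" is the grip in N (left out, the last holds). Time passes only in rows, so rows that repeat a pose let the fingers close. It gives the time, the measured TCP pose, the force, the opening and the grip force at its end, in the units of the state.
- robot.read_state(): the state, without advancing time (a new reading comes with each control period).
- robot.read_camera(name): name is "scene" or "top" or "wrist"; returns (picture, depth): 420x560x3 uint8, red, green, blue; 420x560 float32, m along the optical axis (not along the pixel's ray), 0 where there is no reading.
- robot.camera_model(name): a dict with "K" (3x3 intrinsics, pixels), "R" (3x3) and "t" (3): a world point X has camera coordinates R X + t; the wrist camera has in their place "tool_from_camera" (4x4, takes a point from camera to tool coordinates, whose origin is the TCP and whose axes are the flange's). Camera axes: x right, y down, z forward; pixel columns grow to the right and rows downward; lengths in m; the calibration is good to about 2 mm. The wrist camera is an equidistant fisheye: a pixel r from the principal point sees the ray r / f radians off the axis. A picture is of the moment at which its call begins: read the wrist's pose just before it. camera_model takes no time and is no camera call.
- robot.close_job(): hands the job in; it is judged then, once.
Trained networks look in the newest picture that a camera, given by its name, has taken for a name from the list of things; names that differ only in an ending like _2 or _b are one class to them, and where a whole thing is asked for, a point or a joint stands for the part that bears it (a point fixed in the world has none). Each returns a list of dicts, best first, with "confidence" (0 to 1); they miss things now and then, are a little off and sometimes report something else, mostly with a low value. They report only what shows in the picture. A call takes as long as a camera call. They do not tell look-alikes from the thing itself.
- robot.recognise(camera, label): "uv" ([column, row] in pixels, amid what is visible of it).
The state is a dict: "t": time; "q": joint angles; "dq": joint speeds; "joint_torque": joint torques, N m; "tool_pos": TCP position; "orientation": TCP orientation; "force": force on the tool from outside, world axes, zero at the start; "wrist_torque": the same for the moment, N m; "opening": finger opening in m; "gripper_force": force on a finger pad.
Only numpy, scipy, OpenCV 4.12 (cv2) and the standard library are available. Lean on these libraries where they do the work, as an engineer would, in place of code of your own. Each camera call takes 0.05 s, during which the arm holds its last target. There are 200 camera calls.

## Working session

There is one attempt and no reset: what is moved stays moved. The work goes in short steps, Python scripts to look and compute and a tool call to move; the robot and the scene stay as the last step left them, time stands still between calls to the robot, and variables do not carry over. Pictures are saved under pics/ and viewed, at most 10 in all, crops included, and the job is handed in when it is done.

Besides the shell and the picture viewer there is one more tool, called after ">>>" as name(argument=value, ...) on one line, values as JSON. move_arm: Moves the arm, as the interface text tells. Its arguments: {"type":"object","properties":{"deltas":{"type":"array","items":{"type":"number"}},"squeeze":{"type":"number"}},"required":["deltas"]}

```bash
mkdir -p pics; cat > h.py <<'E'
import numpy as np, cv2
from plant import robot
from scipy.spatial.transform import Rotation as Ro
def snap(n,f):
    p,d=robot.read_camera(n); cv2.imwrite(f'pics/{f}.png',p[:,:,::-1]); np.save(f'pics/{f}_d.npy',d); return p,d
def w(n,uv,d):
    m=robot.camera_model(n); K=m['K']; u,v=uv; z=d if np.isscalar(d) else float(np.median(d[int(v)-1:int(v)+2,int(u)-1:int(u)+2]))
    c=np.array([(u-K[0,2])/K[0,0]*z,(v-K[1,2])/K[1,1]*z,z]); return np.asarray(m['R']).T@(c-np.asarray(m['t']))
E
python3 - <<'E'
from h import *
a,da=snap('top','top1'); 
for l in ['handle','palm_end','bar','jig','knob_top','presser','stop','slot']:
    try:
        for r in robot.recognise('top',l)[:5]: print(l,np.round(r['uv']),round(r['confidence'],2),np.round(w('top',r['uv'],da),3))
    except Exception as e: print(l,e)
b,db=snap('scene','scene1')
cv2.imwrite('pics/both.png',np.hstack([a,b])[:,:,::-1])
s=robot.read_state();print(s['t'],s['tool_pos'],s['orientation'],s['opening'])
E
```

```text
handle [317. 280.] 0.78 [ 0.358 -0.14  -0.001]
handle [350. 212.] 0.77 [ 0.57  -0.235  0.001]
handle [414. 193.] 0.6 [ 0.638 -0.432  0.009]
palm_end [313. 284.] 0.81 [ 0.344 -0.127  0.01 ]
palm_end [412. 187.] 0.67 [ 0.657 -0.429  0.003]
palm_end [351. 214.] 0.58 [ 0.561 -0.237  0.012]
bar [361. 247.] 0.6 [ 0.461 -0.27   0.008]
jig [233. 209.] 0.63 [0.561 0.126 0.011]
jig [260. 198.] 0.6 [0.597 0.046 0.021]
knob_top [259. 197.] 0.78 [0.603 0.047 0.014]
presser [252. 204.] 0.62 [0.569 0.065 0.055]
presser [351. 212.] 0.18 [ 0.567 -0.238  0.011]
stop [230. 214.] 0.62 [0.546 0.134 0.01 ]
slot [232. 207.] 0.96 [0.568 0.128 0.008]
0.5 [ 0.22080119 -0.55787639  0.22960126] [-3.08594045e+00 -5.88370742e-01 -3.68914074e-05] 0.09313429653243145
```

View pics/top1.png

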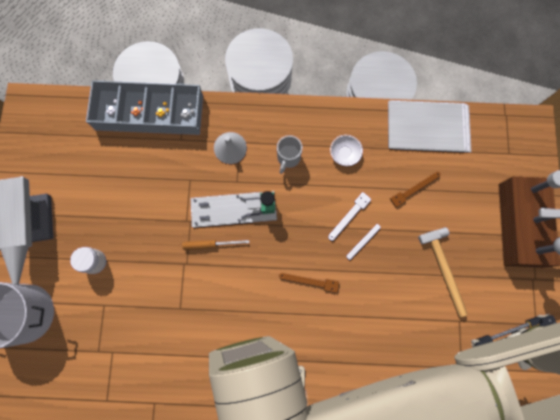

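View pics/scene1.png

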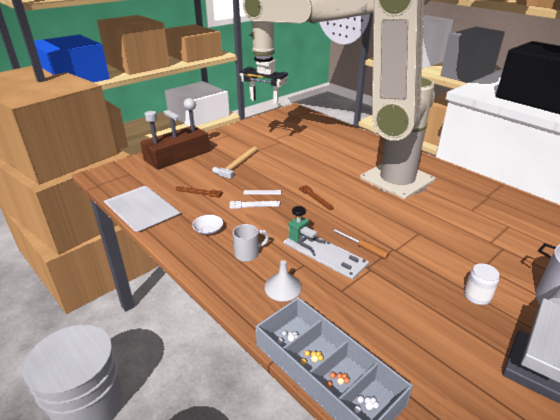

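Top view: the candidates for the handle are the aluminium one (350,217), the wooden look-alikes (415,189) and (310,283), and the plain bar (363,242). I choose the aluminium one, whose palm is at the upper right (363,201). The jig plate spans columns 191–277, with the knob at (267,197), so its x runs to the image's right.

```bash
python3 - <<'E'
from h import *
a=cv2.imread('pics/top1.png'); d=np.load('pics/top1_d.npy')
cv2.imwrite('pics/crop.png',cv2.resize(a[180:275,180:400],None,fx=3.6,fy=3.6,interpolation=cv2.INTER_CUBIC))
hsv=cv2.cvtColor(a,cv2.COLOR_BGR2HSV); m=((hsv[...,1]<70)&(hsv[...,2]>110)).astype(np.uint8)
n,l,st,c=cv2.connectedComponentsWithStats(m)
for i in range(1,n):
    if st[i,4]>60 and 180<c[i][0]<400 and 180<c[i][1]<275:
        ys,xs=np.nonzero(l==i); zt=d[ys,xs]
        P=np.array([w('top',(u,v),float(z)) for u,v,z in zip(xs,ys,zt)])
        # use plane of the top
        r=cv2.minAreaRect((P[:,:2]*1000).astype(np.float32)); print(c[i],st[i,4],np.round(cv2.boxPoints(r)),np.round(r[1]),'zmed',np.median(P[:,2]).round(3))
m=robot.camera_model('top');print(m['K'],-m['R'].T@m['t']);print(robot.camera_model('wrist'))
E
```

```text
[225.19194431 209.11685728] 2011 [[278. 237.]
 [298. -20.]
 [626.   5.]
 [607. 262.]] [329. 258.] zmed 0.01
[349.84765625 215.11132812] 512 [[ 276.  -50.]
 [ 617. -305.]
 [ 639. -274.]
 [ 298.  -19.]] [ 38. 426.] zmed 0.011
[363.06578947 241.49671053] 304 [[ 269.  -43.]
 [ 510. -344.]
 [ 539. -321.]
 [ 298.  -20.]] [ 37. 386.] zmed 0.008
[231.78494624 242.16129032] 93 [[449. 171.]
 [460.  73.]
 [470.  75.]
 [459. 172.]] [10. 98.] zmed 0.013
[[445.76719465   0.         277.74127022]
 [  0.         445.76719465 201.17567841]
 [  0.           0.           1.        ]] [ 0.29770371 -0.02002256  1.35798098]
{'K': array([[325.1922621 ,   0.        , 276.54537049],
       [  0.        , 325.1922621 , 206.8291278 ],
       [  0.        ,   0.        ,   1.        ]]), 'tool_from_camera': array([[ 7.19110233e-04, -9.58086778e-01, -2.86477240e-01,
         8.15083718e-02],
       [ 9.99999594e-01,  8.44772264e-04, -3.15051890e-04,
         1.97942492e-04],
       [ 5.43855077e-04, -2.86476897e-01,  9.58086996e-01,
        -1.54506964e-01],
       [ 0.00000000e+00,  0.00000000e+00,  0.00000000e+00,
         1.00000000e+00]])}
```

View pics/crop.png

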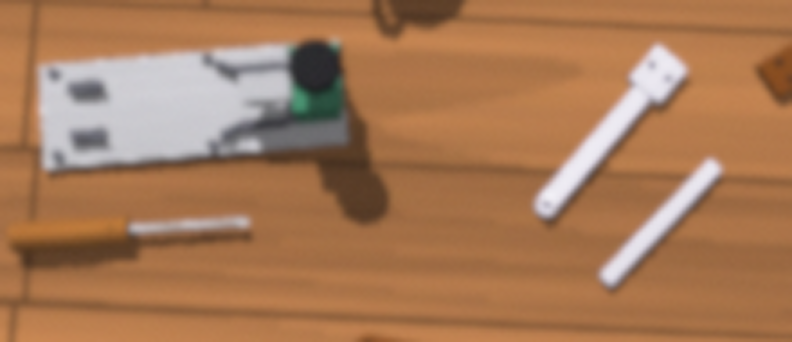

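The crop confirms it: aluminium handle, palm with two dark dots at crop (658,72) and round tail at (543,212). The plain bar is separate, lower right. The jig's tail end is at crop (42,119) and its post end at (344,92).

```bash
cat >> h.py <<'E'
def plane(n,uv,z):
    p=w(n,uv,1.0); m=robot.camera_model(n); c=-np.asarray(m['R']).T@np.asarray(m['t']); return c+(p-c)*(z-c[2])/(p[2]-c[2])
E
python3 - <<'E'
from h import *
f=lambda x,y,z: plane('top',((x+.5)/3.6+180-.5,(y+.5)/3.6+180-.5),z)
t,p=f(543,215,.012),f(672,56,.012); print('tail,palm',t,p,np.linalg.norm(p-t)); u=(p-t)/np.linalg.norm(p-t); print('ang',np.degrees(np.arctan2(u[1],u[0])),'mid',(t+p)/2,'bal',(t+p)/2+u*.011)
a,b=f(42,119,.01),f(344,92,.01); e=(b-a)/np.linalg.norm(b-a); print('jig',a,b,np.linalg.norm(b-a),np.degrees(np.arctan2(e[1],e[0])),'origin',(a+b)/2-e*.005)
print('knob',f(316,66,.12))
s=robot.read_state();R=Ro.from_rotvec(s['orientation']).as_matrix();print(R)
E
```

```text
tail,palm [ 0.48015828 -0.17572326  0.012     ] [ 0.6226134  -0.28436669  0.012     ] 0.17915595181658053
ang -37.330965264793214 mid [ 0.55138584 -0.23004498  0.012     ] bal [ 0.56013244 -0.23671558  0.012     ]
jig [0.54439774 0.25336275 0.01      ] [ 0.57913148 -0.00343367  0.01      ] 0.2591347697358289 -82.29704309920231 origin [0.56109442 0.12991942 0.01      ]
knob [0.57619185 0.01826041 0.12      ]
[[ 9.29846425e-01  3.67947857e-01  1.12715728e-05]
 [ 3.67947856e-01 -9.29846423e-01  6.62837383e-05]
 [ 3.48697911e-05 -5.74863460e-05 -9.99999998e-01]]
```

>>> move_arm(deltas=[0.433,-0.174,0.08,0,0,-2.114,0.6,0.433,-0.174,0.08,0,0,-2.114,0.6,0.433,-0.174,0.08,0,0,-2.114,0.6,0.433,-0.174,0.08,0,0,-2.114,0.6,0.433,-0.174,0.08,0,0,-2.114,0.6,0.433,-0.174,0.08,0,0,-2.114,0.6,0.433,-0.174,0.08,0,0,-2.114,0.6,0.433,-0.174,0.08,0,0,-2.114,0.6,0.433,-0.174,0.08,0,0,-2.114,0.6,0.433,-0.174,0.08,0,0,-2.114,0.6,0.433,-0.174,0.08,0,0,-2.114,0.6,0.433,-0.174,0.08,0,0,-2.114,0.6])

```text
t: 2.0
tool_pos: [0.5595, -0.2367, 0.1497]
orientation: [0.999, 2.979, 0.0]
force: [0.2, -0.0, 0.3]
opening: 0.0559
gripper_force: 0.0
```

```bash
cat >> h.py <<'E'
def wray(uv,s):
    m=robot.camera_model('wrist');K=m['K'];T=m['tool_from_camera'];x=np.array([uv[0]-K[0,2],uv[1]-K[1,2]]);r=np.hypot(*x);th=r/K[0,0]
    v=np.array([*(x/max(r,1e-9)*np.sin(th)),np.cos(th)]);R=Ro.from_rotvec(s['orientation']).as_matrix();return s['tool_pos']+R@T[:3,3],R@T[:3,:3]@v
def wpl(uv,s,z):
    c,v=wray(uv,s);return c+v*(z-c[2])/v[2]
def wproj(P,s):
    m=robot.camera_model('wrist');K=m['K'];T=m['tool_from_camera'];R=Ro.from_rotvec(s['orientation']).as_matrix()
    c=T[:3,:3].T@(R.T@(np.asarray(P)-s['tool_pos'])-T[:3,3]);th=np.arctan2(np.hypot(c[0],c[1]),c[2]);return K[:2,2]+K[0,0]*th*c[:2]/np.hypot(c[0],c[1])
E
python3 - <<'E'
from h import *
s=robot.read_state();p,d=snap('wrist','w1');print(s['t'],s['tool_pos'],s['orientation'],s['q'],s['force'])
for l in ['handle','palm_end']:
    for r in robot.recognise('wrist',l)[:3]: print(l,r['uv'],r['confidence'],wpl(r['uv'],s,.012))
E
```

```text
2.0 [ 0.55945773 -0.23671147  0.14965012] [9.98551705e-01 2.97865905e+00 8.45032175e-06] [-4.84655737e-01  1.99425247e-01  1.55906199e+00  7.72298372e-06
  1.38309227e+00 -1.40853078e+00] [ 0.16066257 -0.00796324  0.25825921]
handle [274.9, 196.4] 0.72 [ 0.55792513 -0.23571215  0.012     ]
handle [177.2, 4.6] 0.45 [ 0.35708852 -0.19668818  0.012     ]
palm_end [275.4, 196.3] 0.64 [ 0.55812726 -0.23528092  0.012     ]
palm_end [176.2, 3.9] 0.62 [ 0.35579383 -0.196973    0.012     ]
```

View pics/w1.png

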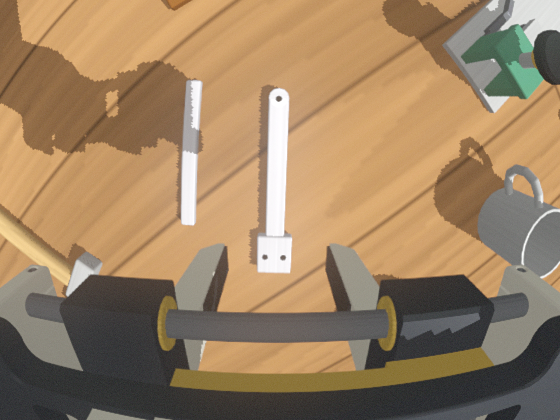

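The wrist picture shows the handle with its tail at (279,89) and palm end at (275,272), between the open fingers. The bar is to the left at (191,150).

```bash
python3 - <<'E'
from h import *
s=robot.read_state()
t,p=wpl((279.5,89),s,.012),wpl((274.5,264.5),s,.012)
p0=wpl((274.8,272),s,.0); print(t,p,p0,np.linalg.norm((p-t)[:2]))
for a,b in (((269,120),(286.5,230)),):
    pass
# shank centre line
e1=(wpl((269,115),s,.012)+wpl((288.5,115),s,.012))/2; e2=(wpl((266.5,225),s,.012)+wpl((285,225),s,.012))/2
u=(e2-e1)/np.linalg.norm(e2-e1);print('axis',e1,e2,np.degrees(np.arctan2(u[1],u[0])))
R=Ro.from_rotvec(s['orientation']).as_matrix();print('tool x ang',np.degrees(np.arctan2(R[1,0],R[0,0])))
mid=t+u*.09;print(mid, 'tool coords of tail,palm',R.T@(t-s['tool_pos']),R.T@(p-s['tool_pos']))
E
```

```text
[ 0.48223496 -0.17292756  0.012     ] [ 0.61349991 -0.27879907  0.012     ] [ 6.25520803e-01 -2.87695113e-01 -5.55111512e-17] 0.1686394494884507
axis [ 0.5004332  -0.18760871  0.012     ] [ 0.58077019 -0.25224023  0.012     ] -38.816854402434714
tool x ang 142.65126423820365
[ 0.55235879 -0.22934253  0.012     ] tool coords of tail,palm [0.10007121 0.00393518 0.13764254] [-0.0685074  -0.00059438  0.13764097]
```

>>> move_arm(deltas=[0,0.001,0.04,0,0,0.026,0.6,0,0.001,0.08,0,0,0.026,0.6,0,0.001,0.115,0,0,0.026,0.6,0,0.001,0.13,0,0,0.026,0.6,0,0.001,0.1365,0,0,0.026,0.6,0,0.001,0.1365,0,0,0.026,0.6,0,0.001,0.1365,0,0,0.026,0,0,0.001,0.1365,0,0,0.026,0,0,0.001,0.1365,0,0,0.026,0,0,0.001,0.1365,0,0,0.026,0,0,0.001,0.1365,0,0,0.026,0], squeeze=30)

```text
t: 3.52
tool_pos: [0.5601, -0.2362, 0.0134]
orientation: [1.043, 2.963, -0.0]
force: [-1.0, -1.3, 2.0]
opening: 0.0178
gripper_force: 30.0
```

>>> move_arm(deltas=[0,0,-0.03,0,0,0,0,0,0,-0.08,0,0,0,0,0.005,0.006,-0.13,0,0,0.02,0,0.02,0.024,-0.17,0,0,0.07,0,0.045,0.054,-0.19,0,0,0.14,0,0.08,0.096,-0.19,0,0,0.23,0,0.118,0.142,-0.19,0,0,0.34,0,0.156,0.188,-0.19,0,0,0.45,0,0.194,0.233,-0.19,0,0,0.56,0,0.229,0.275,-0.19,0,0,0.66,0,0.256,0.308,-0.18,0,0,0.74,0,0.272,0.327,-0.165,0,0,0.759,0], squeeze=45)

```text
t: 5.03
tool_pos: [0.5525, 0.1918, 0.1781]
orientation: [2.066, 2.367, 0.001]
force: [0.3, -0.2, -1.4]
opening: 0.0175
gripper_force: 45.0
```

>>> move_arm(deltas=[0,0,0,0,0,0,0,0,0,0,0,0,0,0])

```text
t: 5.28
tool_pos: [0.5528, 0.1887, 0.1782]
orientation: [2.066, 2.367, -0.001]
force: [-0.3, -1.5, -1.1]
opening: 0.0176
gripper_force: 45.0
```

```bash
python3 - <<'E'
from h import *
s=robot.read_state();p,d=snap('wrist','w2');print(s['t'],s['tool_pos'],s['orientation'],s['opening'],s['gripper_force'])
for l in ['handle','slot','stop','jig','knob_top','presser']:
    for r in robot.recognise('wrist',l)[:2]: print(l,r['uv'],r['confidence'],wpl(r['uv'],s,.01))
o=np.array([.5611,.1299]);e=np.array([.134,-.991]);n=np.array([.991,.134])
for nm,x,y in (('slot',-85,0),('tailL',-125,45),('tailR',-125,-45),('endL',135,45)): print(nm,wproj([*(o+e*x/1e3+n*y/1e3),.01],s))
E
```

```text
5.275 [0.5527523  0.18871105 0.17819716] [ 2.06595303e+00  2.36660563e+00 -7.98316978e-04] 0.017588755570931522 44.99941170215607
handle [275.8, 202.6] 0.91 [0.55511512 0.17721798 0.01      ]
handle [116.1, 347.9] 0.58 [ 0.35714178 -0.0677252   0.01      ]
slot [255.9, 186.0] 0.98 [0.53264853 0.19189537 0.01      ]
stop [259.8, 187.9] 0.8 [0.53683935 0.19045207 0.01      ]
jig [257.4, 187.7] 0.75 [0.53438292 0.19033206 0.01      ]
knob_top [275.7, 370.1] 0.55 [ 0.58668906 -0.05599328  0.01      ]
slot [275.43683765 166.86796842]
tailL [320.97770759 127.63034724]
tailR [230.04033792 127.51554113]
endL [310.78885818 341.26737087]
```

View pics/w2.png

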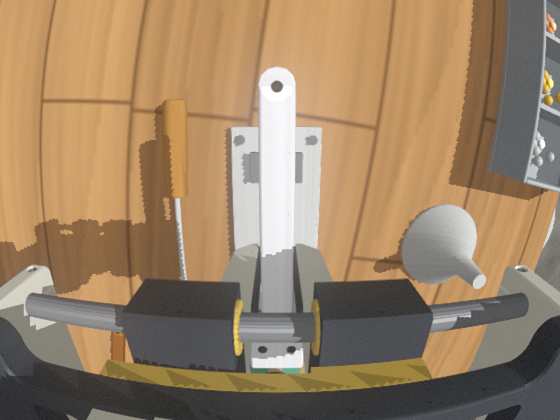

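The wrist picture shows the handle held straight, tail at (277,70–86). Below it lies the jig, with tail corners at (232,127) and (321,127) and slot blocks at columns 249–302, close to where I predicted them.

```bash
python3 - <<'E'
from h import *
s=robot.read_state();R=Ro.from_rotvec(s['orientation']).as_matrix();T=lambda p:np.round((R.T@(p-s['tool_pos']))*1e3,1)
zt=.1768
print('tail end',T(wpl((277.5,69),s,zt)),'hole',T(wpl((277,86.5),s,zt)))
for v,l,r in ((120,259.5,296),(230,260.5,294.5)): print('shank',T(wpl((l,v),s,zt)),T(wpl((r,v),s,zt)))
print('corners',T(wpl((231.5,127),s,.01)),T(wpl((321.5,127),s,.01)))
print('edges low',T(wpl((234.5,245),s,.01)),T(wpl((318.5,245),s,.01)))
print('blocks',[T(wpl(p,s,.02)) for p in ((249,151),(302,151),(249,183),(302,183))])
o=np.array([.5611,.1299]);e=np.array([.134,-.991]);print('top est: origin',T(np.array([*o,.01])),'toolx deg',np.degrees(np.arctan2(R[1,0],R[0,0])))
E
```

```text
tail end [101.1   2.    1.8] hole [92.6  1.8  1.8]
shank [76.5 -6.5  1.7] [76.5 10.9  1.8]
shank [21.  -6.6  1.7] [21.  10.9  1.8]
corners [ 66.2 -43.1 168.5] [ 66.2  46.1 168.6]
edges low [-59.6 -44.  168.5] [-59.5  47.2 168.6]
blocks [array([ 43. , -25.1, 158.5]), array([ 43. ,  26.2, 158.6]), array([ 11.2, -25.6, 158.5]), array([ 11.2,  26.7, 158.6])]
top est: origin [-59.3   0.  168.6] toolx deg 97.68381372815148
```

>>> move_arm(deltas=[-0.005,-0.0005,0.03,0,0,0,0,-0.005,-0.0005,0.07,0,0,0,0,-0.005,-0.0005,0.11,0,0,0,0,-0.005,-0.0005,0.135,0,0,0,0,-0.005,-0.0005,0.147,0,0,0,0,-0.005,-0.0005,0.152,0,0,0,0,-0.005,-0.0005,0.153,0,0,0,0,-0.005,-0.0005,0.1538,0,0,0,0,-0.005,-0.0005,0.1538,0,0,0,0])

```text
t: 6.75
tool_pos: [0.5535, 0.1844, 0.0252]
orientation: [2.066, 2.366, 0.002]
force: [0.5, -0.1, -1.9]
opening: 0.0177
gripper_force: 45.0
```

>>> move_arm(deltas=[0,0,0.0005,0,0,0,0,0,0,0.001,0,0,0,0,0,0,0.001,0,0,0,0])

```text
t: 7.12
tool_pos: [0.5529, 0.1843, 0.0234]
orientation: [2.066, 2.366, 0.0]
force: [1.3, 0.4, -1.5]
opening: 0.0172
gripper_force: 45.0
```

```bash
python3 - <<'E'
from h import *
s=robot.read_state();p,d=snap('wrist','w3');print(s['tool_pos'],s['force'],s['wrist_torque'])
a=robot.read_camera('top')[0]
cv2.imwrite('pics/w3b.png',np.hstack([p[50:350,150:400],cv2.resize(a[180:240,180:290],(550,300),interpolation=cv2.INTER_CUBIC)])[:,:,::-1])
E
```

```text
[0.55294337 0.18427957 0.02335776] [ 1.32491979  0.35239803 -1.48734913] [-0.00283601 -0.07982354 -0.04538647]
```

View pics/w3b.png

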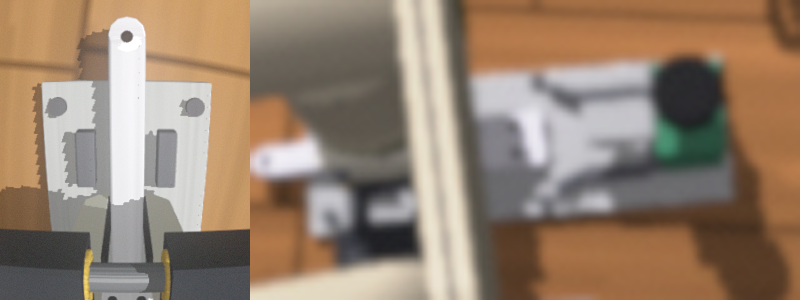

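The handle sits centred between the slot blocks (shank at columns 109–145, blocks inner edges 96 and 156). Top view shows the palm short of the funnel. Next I slide it forward.

>>> move_arm(deltas=[-0.008,0,0,0,0,0,0,-0.018,0,0,0,0,0,0,-0.028,0,0,0,0,0,0,-0.036,0,0,0,0,0,0,-0.044,0,0,0,0,0,0,-0.05,0,0,0,0,0,0,-0.052,0,0,0,0,0,0,-0.052,0,0,0,0,0,0])

```text
t: 8.22
tool_pos: [0.5599, 0.1327, 0.0234]
orientation: [2.067, 2.366, -0.0]
force: [0.4, -0.5, -0.7]
opening: 0.0174
gripper_force: 45.0
```

>>> move_arm(deltas=[-0.002,0,0.0003,0,0,0,0,-0.004,0,0.0003,0,0,0,0,-0.006,0,0.0003,0,0,0,0,-0.007,0,0.0003,0,0,0,0,-0.007,0,0.0003,0,0,0,0])

```text
t: 8.85
tool_pos: [0.5612, 0.1258, 0.0233]
orientation: [2.066, 2.366, 0.001]
force: [0.1, 1.0, 3.8]
opening: 0.0176
gripper_force: 45.0
```

>>> move_arm(deltas=[-0.001,0,0,0,0,0,0,-0.002,0,0,0,0,0,0,-0.002,0,0,0,0,0,0])

```text
t: 9.22
tool_pos: [0.5614, 0.1239, 0.0233]
orientation: [2.066, 2.366, 0.001]
force: [-0.5, 3.8, 5.1]
opening: 0.0178
gripper_force: 45.0
```

>>> move_arm(deltas=[-0.001,0,0,0,0,0,0,-0.001,0,0,0,0,0,0])

```text
t: 9.48
tool_pos: [0.5615, 0.123, 0.0233]
orientation: [2.066, 2.366, 0.001]
force: [-0.5, 3.7, 5.4]
opening: 0.0177
gripper_force: 45.0
```

>>> move_arm(deltas=[-0.001,0,0,0,0,0,0,-0.002,0,0,0,0,0,0,-0.002,0,0,0,0,0,0])

```text
t: 9.85
tool_pos: [0.5616, 0.1227, 0.0233]
orientation: [-2.065, -2.365, -0.004]
force: [-1.1, 11.3, 4.7]
opening: 0.0175
gripper_force: 45.0
```

>>> move_arm(deltas=[0.001,0,0,0,0,0,0,0.001,0,0,0,0,0,0.45,0.001,0,0,0,0,0,0.45,0.001,0,0,0,0,0,0.45,0.001,0,-0.02,0,0,0,0.45,0.001,0,-0.06,0,0,0,0.45,0.02,0,-0.12,0,0,0,0.2,0.04,0,-0.17,0,0,0,0.0,0.04,0,-0.19,0,0,0,0.0,0.04,0,-0.19,0,0,0,0.0], squeeze=20)

```text
t: 11.1
tool_pos: [0.5573, 0.1604, 0.2154]
orientation: [2.065, 2.364, 0.005]
force: [-0.7, -0.0, 0.2]
opening: 0.0067
gripper_force: 0.0
```

```bash
python3 - <<'E'
from h import *
s=robot.read_state();p,d=snap('wrist','w4');print(s['t'],s['tool_pos'],s['force'],s['opening'])
b=robot.read_camera('scene')[0]
cv2.imwrite('pics/w4b.png',np.hstack([p[60:420,150:410],cv2.resize(b[195:285,270:380],(440,360),interpolation=cv2.INTER_CUBIC)])[:,:,::-1])
E
```

```text
11.1 [0.55727019 0.16036117 0.21535548] [-0.70521236 -0.0414534   0.17085499] 0.006660114300130717
```

View pics/w4b.png

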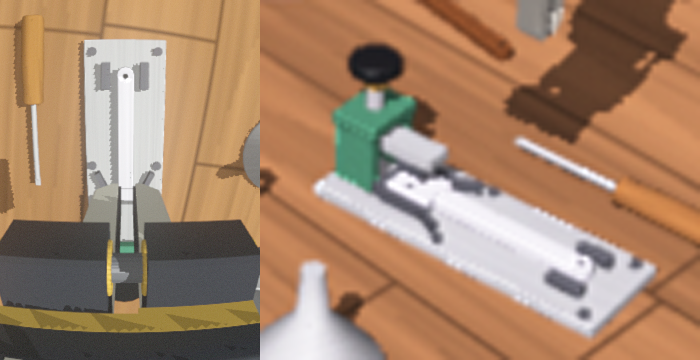

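The handle is home: wrist crop shows the tail end at row ~67 against the slot blocks at rows 63–90, which is jig x ≈ -95, and it is centred. The scene crop shows it flat with the palm under the foot. Next I move over the knob with the fingers shut.

>>> move_arm(deltas=[-0.03,0,0,0,0,0,0,-0.07,0,0,0,0,0,0,-0.11,0,0,0,0,0,0,-0.135,0,0,0,0,0,0,-0.143,0,0.02,0,0,0,0,-0.143,0,0.05,0,0,0,0,-0.143,0,0.067,0,0,0,0,-0.143,0,0.07,0,0,0,0,-0.143,0,0.07,0,0,0,0], squeeze=30)

```text
t: 12.32
tool_pos: [0.5754, 0.0192, 0.1431]
orientation: [-2.066, -2.367, 0.0]
force: [-0.5, 0.0, 0.4]
opening: 0.001
gripper_force: 0.0
```

```bash
python3 - <<'E'
from h import *
s=robot.read_state();p,d=snap('scene','s5');print(s['tool_pos'],s['force'],s['opening'])
m=robot.camera_model('scene');K=m['K']
for P in ([.5761,.0189,.12],s['tool_pos']-[0,0,.011]):
    c=m['R']@P+m['t'];print(K[:2]@(c/c[2]))
a=p[170:260,255:355];cv2.imwrite('pics/s5c.png',cv2.resize(a,None,fx=5,fy=5,interpolation=cv2.INTER_CUBIC)[:,:,::-1])
E
```

```text
[0.57543063 0.01918162 0.1430575 ] [-0.4735425   0.02637899  0.41015439] 0.0009621691981541267
[297.38230407 208.8938431 ]
[297.7072088  205.58384755]
```

View pics/s5c.png

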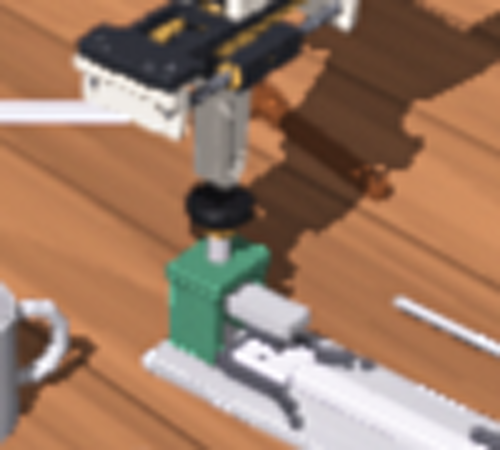

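The shut fingers are above the middle of the black knob (crop 220,195), with the post and foot clear. Now I press in steps.

>>> move_arm(deltas=[0,0,0.005,0,0,0,0,0,0,0.01,0,0,0,0,0,0,0.014,0,0,0,0,0,0,0.017,0,0,0,0,0,0,0.017,0,0,0,0])

```text
t: 13.0
tool_pos: [0.5756, 0.0188, 0.1264]
orientation: [2.066, 2.366, 0.001]
force: [-2.3, -0.6, 6.5]
opening: 0.0004
gripper_force: 2.9
```

>>> move_arm(deltas=[0,0,0.003,0,0,0,0,0,0,0.006,0,0,0,0,0,0,0.009,0,0,0,0,0,0,0.012,0,0,0,0,0,0,0.014,0,0,0,0,0,0,0.015,0,0,0,0,0,0,0.015,0,0,0,0])

```text
t: 13.88
tool_pos: [0.5757, 0.0188, 0.1127]
orientation: [2.066, 2.366, 0.001]
force: [-6.9, -0.1, 13.6]
opening: 0.0001
gripper_force: 6.9
```

```bash
python3 - <<'E'
from h import *
s=robot.read_state();p,d=snap('scene','s6');print(s['t'],s['tool_pos'],s['force'],s['opening'])
a=p[190:280,265:375];cv2.imwrite('pics/s6c.png',cv2.resize(a,None,fx=6,fy=6,interpolation=cv2.INTER_CUBIC)[:,:,::-1])
E
```

```text
13.875 [0.57568751 0.01876724 0.1126821 ] [-6.91497084 -0.1218034  13.63502583] 0.0001396549316418184
```

View pics/s6c.png

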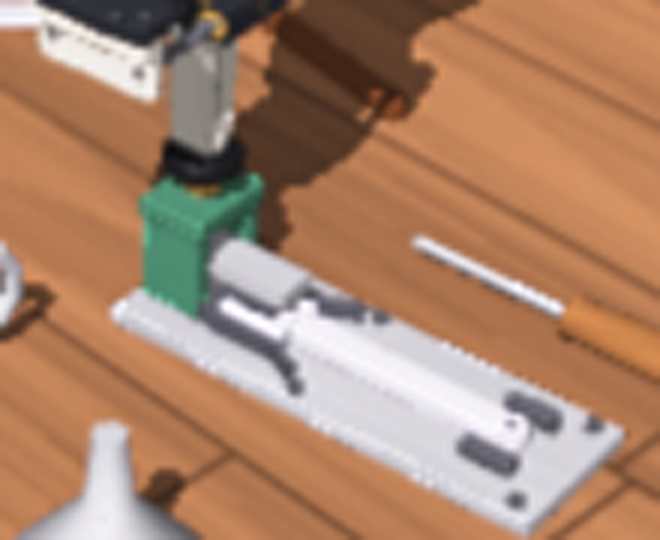

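The knob is down about 18 mm and the foot is on the palm, so I need about 1.8 mm more.

>>> move_arm(deltas=[0,0,0.001,0,0,0,0,0,0,0.0018,0,0,0,0,0,0,0.0018,0,0,0,0,0,0,0.0018,0,0,0,0])

```text
t: 14.42
tool_pos: [0.5757, 0.0188, 0.1111]
orientation: [2.066, 2.366, 0.001]
force: [-6.8, 0.2, 15.1]
opening: 0.0003
gripper_force: 7.4
```

```bash
python3 - <<'E'
from h import *
s=robot.read_state();p,d=snap('scene','s7');print(s['t'],s['tool_pos'],s['force'],s['opening'])
a=p[200:255,275:335];cv2.imwrite('pics/s7c.png',cv2.resize(a,None,fx=10,fy=10,interpolation=cv2.INTER_CUBIC)[:,:,::-1])
E
```

```text
14.425 [0.57569106 0.01878257 0.11110145] [-6.76233393  0.23807732 15.09571466] 0.00030450000983394635
```

View pics/s7c.png

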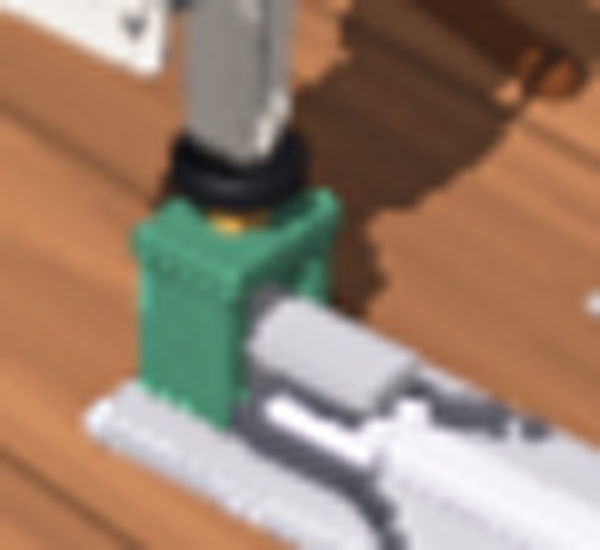

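The brass sleeve now meets the post's top at (232,222). Force is 15.1 N and travel is 19.9 mm, so I'm handing in.

```bash
python3 -c "
from plant import robot
print(robot.close_job())"
```

```text
the job is handed in; nothing more can be done
None
```

The handle lies flat in the jig with its palm against the end stop, and the job is handed in with the gripper still holding the knob about 20 mm down (15.1 N), the foot clamping the palm.

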